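Crank the pie up out of its ring and turn it out on the board

TASK

Turn out the pie: fit the loose crank on the lifter's square shaft and wind it clockwise with the crank until the pie has been pushed all the way up out of its ring. Then lift the crank off and lay it back on the worktop, knob up, well clear of the lifter; after that take the pie, on its loose base, from above and set it down gently and upright, wholly on the chopping board. Leave the two spice jars and the low tin behind the lifter standing where they are.

Things in the scene. Friction and masses are not known exactly. Their poses are not given: they have to be found in the camera images.
- lifter: Fixed pie lifter: dark blue-grey cast foot 125 x 235 mm (long side along its y). Origin: centre of its underside on the worktop. At y = -54 mm a gear column, 60 x 60 mm, 138 mm high with its steel collar, carries the square shaft; at y = +54 mm a drum, 92 mm across, carries the steel pie ring.
- shaft_seat (a point): The shoulder where the seated crank's boss rests: centre of the collar's top on the shaft's axis, 138 mm above the worktop. Axes as the lifter. Shaft: 16 x 16 mm square, 28 mm high, its top 3 mm tapering to 11 x 11 mm. The angle of the square differs every time and is NOT in this pose: look, or press the crank on lightly at one angle after another until it drops.
- shaft_tip (a point): Centre of the shaft's top, 166 mm above the worktop. Turning the shaft takes 0.2 N m (4 N against the crank's arm 50 mm out). Clockwise from above raises the jack in the drum, 54 mm a turn, and it stays where it is left; up to 1.6 rad at first are idle. After 3.9 to 5.5 rad comes a hard stop: the pie is then all the way up, 34 mm.
- ring_centre (a point): Centre of the pie ring's mouth at rim height, 98 mm above the worktop. Axes as the lifter. Ring 72 mm inside, 77 mm outside, its rolled rim 81 mm. Below it in the drum is the jack's plate, 48 mm across, which pushes the pie's base up; fully up, the base's underside is 6 mm below the rim.
- crank: Loose steel crank, 0.27 kg, lying level, knob up. Origin: centre of the boss's underside, z up, arm along +x. Boss 30 x 30 mm, faces square to x and y, 44 mm high. Socket open below, 18.4 mm square, sides along x and y, 32 mm deep: it fits the shaft in four positions a quarter turn apart, each within about 0.13 rad. Arm 17 mm wide, 14 to 22 mm above the underside.
- crank_boss (a point): Centre of the boss's top, 44 mm above its underside; the boss's top 22 mm stand clear of the arm and can be gripped across either pair of faces. Axes as the crank.
- crank_knob_top (a point): Top of the dark wooden knob at the end of the arm, 80 mm from the boss's axis and 67 mm above the boss's underside. Knob up to 25 mm thick, 44 mm high, free to spin; below it under the arm a cap nut 14 mm thick reaches down level with the boss's underside.
- pie: Round pie with a glazed brown crust, fixed on its loose steel base, 0.22 kg. Origin: centre of the underside of the base, z up. Base 68 mm across and 3 mm thick, crust 65 mm across at the foot and 63 mm at 32 mm height, top at 39 mm. At first it sits down in the ring, its top 1 mm below the rim, with no room for fingers.
- chop_board: Fixed wooden chopping board, 200 mm along its x, 300 mm along its y, 21 mm high, lying on the worktop to the left or right of the lifter. Origin: centre of its underside.
- black_spice: Spice jar with a black cap, 45 mm across, 105 mm high, standing behind the lifter. Origin: centre of its underside.
- red_spice: Spice jar with a red cap, 45 mm across, 106 mm high, standing behind the lifter. Origin: centre of its underside.
- beans_tin: Low food tin, 75 mm across, 58 mm high, standing behind the lifter. Origin: centre of its underside.

How it is judged:
By the outcome, as a careful person would: the job done as asked, in the order asked, and still so for the second after the job is handed in, with the robot touching nothing.
It also fails if it takes over 72 s, if anything falls off the work surface, if the arm or the gripper's body presses on something with over 40 N, if the wrist force passes 120 N, or if a joint passes its speed limit or range.

ROBOT

A 6-joint arm with a two-finger parallel gripper is mounted at the origin on a cart in front of the work surface, level with it; the furniture and walls round the work are solid. World frame = base frame: x ahead of the robot, y to its left, z up, the work surface at z = 0. Lengths are in mm, angles in degrees, forces in N, time in s.
With the tool pointing down it reaches from about 300 to 850 mm from the base axis. Payload 4.2 kg.
Tool frame: the origin (TCP) lies midway between the tips of the shut fingers; the grasp point (between the pads) lies 19 mm behind it; z points along the fingers, y is the line along which they close (so a half turn about z gives the same grasp; the last joint's range is limited). The gripper opens to 91 mm and grips with 3 to 60 N. Pads are 32 mm wide; open, the fingers measure 118 mm over their backs; the gripper's body (76 mm by 178 mm) begins 60 mm behind the grasp point.
Start: joints at [-75.344, 18.312, 89.639, -0, 72.044, -1.146], TCP at [156.585, -553.285, 213.976] pointing down, gripper open.
Joint ranges: [-177.97, 177.97], [-48.28, 115.42], [12.27, 149.76], [-77.06, 257.06], [2.81, 150.46], [-146.56, 146.56]. Speed limits (degrees/s): [147.25, 147.25, 180, 180, 180, 180].

INTERFACE

Orientations are given as [roll, pitch, yaw] about the fixed x, y, z axes, in that order (R = Rz(yaw) Ry(pitch) Rx(roll)).
In Python, from workcell import env, eyes, probe_bus, job_done gives the robot as it stands (env), with the cameras (eyes), the job as plain functions and the readings (probe_bus).
- The arm moves only by the shell command python3 drive.py 'ROWS' [OPENING] [FORCE]. ROWS is rows parted by semicolons, their numbers by spaces, 1 to 8 of them, each of 6 numbers: dx, dy, dz in mm, then a rotation vector rx, ry, rz in degrees; each row shifts and turns the commanded pose from where the row before left it, along the tool's axes as they then stand; what a row does not reach is not made up. A row lasts 1/10 s, in which the tool goes at most 50 mm and 8.59 degrees, less where a joint would pass 70% of its speed; a pose out of reach is approached as far as the arm can. OPENING is the finger opening in mm, set as the command begins (- or left out keeps the last). The fingers move at their own pace and stop on an object; FORCE is the grip in N (left out, the last holds). Time passes only in rows, so rows that do not move let the fingers close. It prints the time, the measured TCP pose, the force, the opening and the grip force at its end.
- probe_bus.state(): the state, without advancing time (a new reading comes with each control period).
- eyes.grab_frame(name): name is "side" or "top"; returns the picture (480x640x3 uint8, blue, green, red); there is no depth.
- eyes.camera_model(name): a dict with "fx", "fy", "cx", "cy" (pixels), "D" ([k1, k2, p1, p2, k3] as OpenCV has them; the pictures are not rectified), "T" (4x4, takes a point from camera to world coordinates). Camera axes: x right, y up, looking along -z (the intrinsics and any distortion apply to the point x, -y, -z); pixel columns grow to the right and rows downward; lengths in mm; the calibration is good to about 2 mm. A picture is of the moment at which its call begins. camera_model takes no time and is no camera call.
- job_done(): hands the job in; it is judged then, once.
The state is a dict: "time_s": time; "qpos": joint angles; "qvel": joint speeds; "effort": joint torques, N m; "ee_pos": TCP position; "ee_rot": TCP orientation; "force": force on the tool from outside, world axes, zero at the start; "torque": the same for the moment, N m; "gripper_width": finger opening in mm; "gripper_force": force on a finger pad.
Only numpy, scipy, OpenCV 4.12 (cv2) and the standard library are available. Lean on these libraries where they do the work, as an engineer would, in place of code of your own. Each camera call takes 0.05 s, during which the arm holds its last target. There are 200 camera calls.

## Working session

There is one attempt and no reset: what is moved stays moved. The work goes in short steps, Python scripts to look and compute and a shell command to move; the robot and the scene stay as the last step left them, time stands still between calls to the robot, and variables do not carry over. Pictures are saved under pics/ and viewed, at most 14 in all, crops included, and the job is handed in when it is done.

```bash
ls; mkdir -p pics; python3 - <<'E'
from workcell import env, eyes, probe_bus, job_done
import cv2,numpy as np
for n in("side","top"):
    cv2.imwrite(f"pics/{n}0.png",eyes.grab_frame(n)); m=eyes.camera_model(n)
    print(n,m["fx"],m["fy"],m["cx"],m["cy"],m["D"]);print(np.round(m["T"],3))
print(probe_bus.state())
E
```

```text
drive.py
pics
workcell.py
side 479.86623268649527 479.86623268649527 319.5905303281812 241.24053322555432 [0.04332262 0.         0.         0.         0.        ]
[[-9.03000e-01  2.98000e-01 -3.08000e-01  2.21307e+02]
 [-4.29000e-01 -6.06000e-01  6.70000e-01  7.77068e+02]
 [ 1.30000e-02  7.38000e-01  6.75000e-01  8.91177e+02]
 [ 0.00000e+00  0.00000e+00  0.00000e+00  1.00000e+00]]
top 433.64793073367247 433.64793073367247 322.3809977362194 243.93884147724867 [-0.09957073  0.          0.          0.          0.        ]
[[ 2.700000e-02  9.850000e-01 -1.690000e-01  3.857770e+02]
 [-9.990000e-01  2.200000e-02 -3.200000e-02 -1.828000e+01]
 [-2.700000e-02  1.700000e-01  9.850000e-01  1.149663e+03]
 [ 0.000000e+00  0.000000e+00  0.000000e+00  1.000000e+00]]
{'time_s': 0.1, 'qpos': array([-7.53430392e+01,  1.83455892e+01,  8.96976182e+01, -2.19375334e-03,
        7.20423867e+01, -1.14585880e+00]), 'qvel': array([ 0.02092575, -0.04643166, -0.24646   , -0.06438859, -0.01129809,
        0.02517538]), 'effort': array([ 4.23048486e-04, -4.13332951e+01, -2.32510257e+01,  7.28862570e-02,
        4.22279129e-02, -5.21228799e-05]), 'ee_pos': array([ 156.46884486, -552.85367943,  213.24047161]), 'ee_rot': array([-1.79914381e+02,  3.73771080e-04,  1.58034978e+01]), 'force': array([-0.50832434, -0.91515129, -0.2754099 ]), 'torque': array([ 0.00520006,  0.01382231, -0.01023026]), 'gripper_force': 0.0, 'gripper_width': 91.41388454511899}
```

View pics/side0.png

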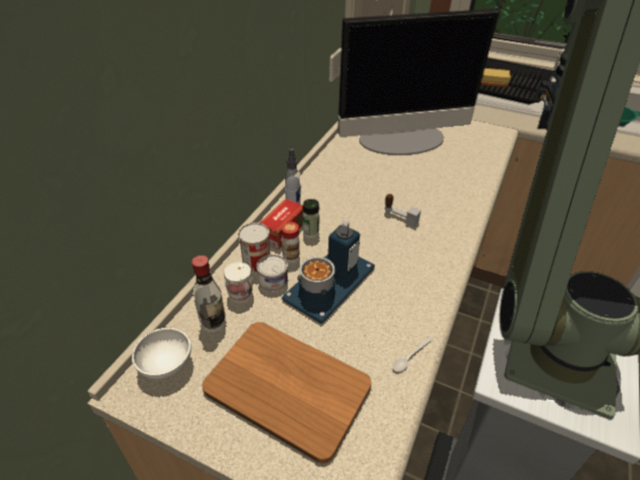

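View pics/top0.png

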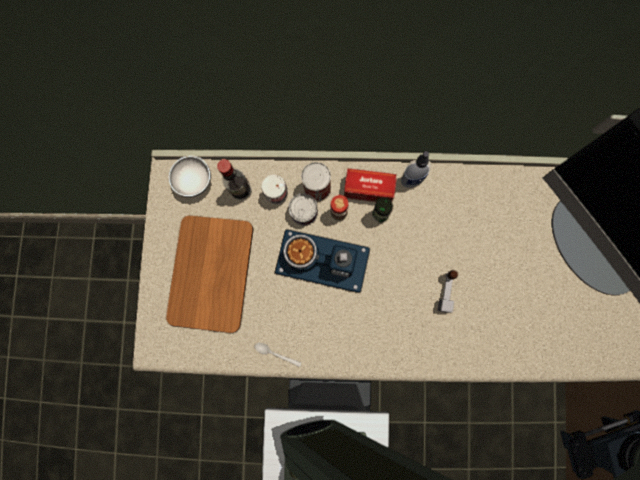

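Both views show the lifter (top: ring ≈ (300,252), shaft ≈ (343,258)), the crank (boss ≈ (446,306), knob ≈ (453,274)) and the board (≈ (210,274)). In the side view they are the ring at (317,270), shaft at (345,230), boss at (413,217) and knob at (389,201). I'll enlarge these parts in one composite.

```bash
python3 - <<'E'
import cv2,numpy as np
t=cv2.imread("pics/top0.png");s=cv2.imread("pics/side0.png")
def c(im,x,y,w,h,W,H):return cv2.resize(im[y:y+h,x:x+w],(W,H),interpolation=cv2.INTER_CUBIC)
a=np.hstack([c(t,270,222,104,78,400,300),c(t,415,255,80,60,400,300)])
b=np.hstack([c(s,280,215,104,78*1,400,300),c(s,370,180,80,60,400,300)])
cv2.imwrite("pics/crop.png",np.clip(np.vstack([a,b]).astype(float)*1.5,0,255).astype(np.uint8))
E
```

```text
(no output)
```

View pics/crop.png

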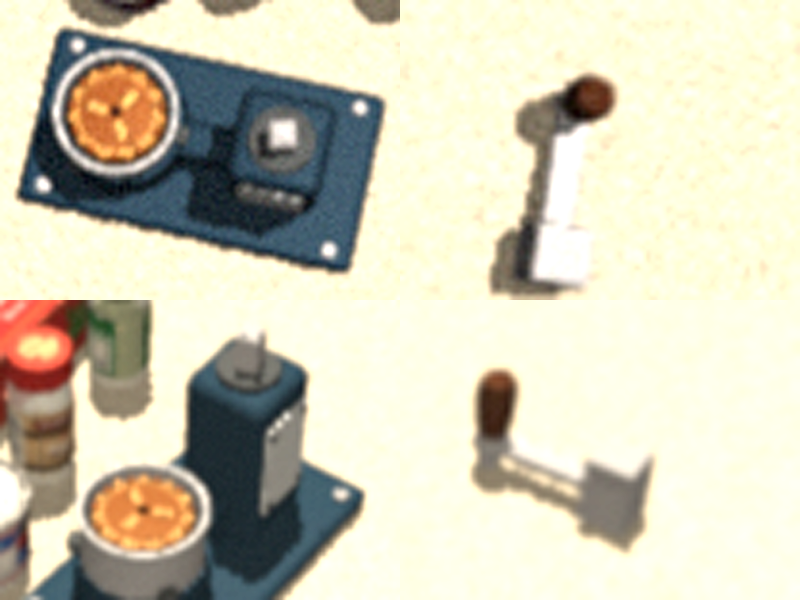

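The crops show the shaft top at top-view px ≈ (344,257), the ring at ≈ (300.4,251), the knob top at ≈ (453,274) and the boss top at ≈ (447,306). The square is turned only a little relative to the picture. Next I'll refine these with masks and triangulate.

```bash
cat > h.py <<'E'
import cv2,numpy as np
from workcell import env, eyes, probe_bus, job_done
CM={n:eyes.camera_model(n) for n in("side","top")}
def ray(n,p):
    m=CM[n];K=np.array([[m["fx"],0,m["cx"]],[0,m["fy"],m["cy"]],[0,0,1]])
    u=cv2.undistortPoints(np.array([[p]],float),K,np.array(m["D"],float))[0,0]
    T=np.array(m["T"]);d=T[:3,:3]@[u[0],-u[1],-1];return T[:3,3],d/np.linalg.norm(d)
def plane(n,p,z):
    o,d=ray(n,p);return o+d*(z-o[2])/d[2]
def tri(pt,ps):
    A=np.zeros((3,3));b=np.zeros(3);rs=[ray("top",pt),ray("side",ps)]
    for o,d in rs:
        P=np.eye(3)-np.outer(d,d);A+=P;b+=P@o
    x=np.linalg.solve(A,b);return x,max(np.linalg.norm((np.eye(3)-np.outer(d,d))@(x-o)) for o,d in rs)
def blobs(im,x,y,w,h,f,amin=15,S=1):
    c=im[y:y+h,x:x+w];hsv=cv2.cvtColor(c,cv2.COLOR_BGR2HSV);m=f(hsv[...,0].astype(int),hsv[...,1].astype(int),hsv[...,2].astype(int)).astype(np.uint8)*255
    out=[]
    for k in cv2.findContours(m,cv2.RETR_EXTERNAL,cv2.CHAIN_APPROX_NONE)[0]:
        if cv2.contourArea(k)>=amin:
            out.append((k+[x,y]).astype(np.float32))
    return sorted(out,key=cv2.contourArea,reverse=True)
def cen(k):
    M=cv2.moments(k);return np.array([M["m10"],M["m01"]])/M["m00"]
E
python3 - <<'E'
from h import *
np.set_printoptions(precision=1,suppress=True)
t=cv2.imread("pics/top0.png");s=cv2.imread("pics/side0.png")
orange=lambda H,S,V:(H<22)&(S>120)&(V>70)
kt=blobs(t,280,232,40,40,orange)[0];ks=blobs(s,298,255,40,35,orange)[0]
print("pie",cen(kt),cen(ks),tri(cen(kt),cen(ks)))
print("ring hand",tri((300.4,250.9),(318.2,269.6)))
brown=lambda H,S,V:(V<95)&(S>90)
for n,im,b in(("t",t,(440,262,25,22)),("s",s,(378,188,25,25))):
    for k in blobs(im,*b,brown,5): print("knob",n,cen(k),cv2.boundingRect(k))
print("shaft",tri((344.1,256.8),(346.3,223.6)))
# board
wood=lambda H,S,V:(H<18)&(S>110)
for n,im,b in(("top",t,(160,205,100,135)),("side",s,(195,315,185,150))):
    k=blobs(im,*b,wood)[0];r=cv2.minAreaRect(k);print("board",n,cen(k),[plane(n,p,21)[:2] for p in cv2.approxPolyDP(k,12,True)[:,0]])
# steel shaft patch and boss patches: print HSV values
for nm,im,x,y,w,h in(("shaftT",t,336,248,16,16),("bossT",t,436,296,22,20),("bossS",s,400,204,26,28)):
    hsv=cv2.cvtColor(im,cv2.COLOR_BGR2HSV)[y:y+h,x:x+w];print(nm,"V");print(hsv[...,2]);print("S");print(hsv[...,1])
E
```

```text
pie [300. 251.] [316.8 270. ] (array([550.5,  71.3,  86.9]), np.float64(1.294427506710442))
ring hand (array([549.2,  69.8,  88. ]), np.float64(0.09294403672092656))
knob t [452.2 274.4] (448, 271, 9, 8)
knob s [388.7 200.4] (386, 195, 7, 12)
shaft (array([527.4, -37.5, 154.8]), np.float64(0.08046774771039633))
board top [209.6 273.8] [array([648.5, 391.6]), array([369.9, 424.4]), array([343.2, 243.1]), array([621.4, 207.7])]
board side [289.  389.8] [array([637. , 229.9]), array([630.4, 417.3]), array([357. , 430.3]), array([351.3, 241. ])]
shaftT V
[[ 66  69  65  67  68  64  59  63  65  57  55  54  57  46  53  56]
 [ 65  69  66  63  66  72  65  66  62  61  55  63  61  70  58  54]
 [ 69  63  62  69  70  68  73  65  63  66  64  64  65  69  64  66]
 [ 67  62  65  69  75  70  71  70  69  69  70  66  72  71  67  72]
 [ 66  63  70  72  80  84  81  85  84  90  82  74  70  74  70  70]
 [ 63  68  77  78 109 121 129 132 137 141 118  84  73  70  69  69]
 [ 68  70  76  84 128 159 170 172 172 168 147  90  73  68  67  68]
 [ 69  76  65  87 128 169 176 185 185 180 153  93  69  73  70  66]
 [ 68  
[... 9544 characters left out ...]
29 35 47 61 65 66 66 65 66
  66 66]
 [66 65 66 65 65 63 55 48 41 38 35 30 33 33 28 35 43 56 66 68 66 65 64 66
  66 65]
 [65 65 66 64 66 65 64 61 56 53 43 35 32 30 35 43 55 62 64 67 66 66 65 66
  65 66]
 [66 64 64 66 65 65 65 66 67 64 60 48 43 39 39 53 62 66 67 65 67 65 64 66
  64 64]
 [66 66 65 65 64 64 66 66 65 65 66 63 61 54 55 61 66 67 66 67 66 65 65 65
  64 64]
 [65 63 64 64 64 64 66 65 66 65 65 67 66 65 62 65 67 66 66 65 67 66 64 65
  64 63]
 [65 65 64 63 64 66 66 65 65 64 66 66 68 68 64 66 67 66 66 66 66 65 65 65
  65 65]
 [66 66 66 65 66 67 65 64 66 66 64 66 66 66 65 65 67 67 64 66 65 64 66 65
  65 64]
 [66 66 67 65 65 66 65 64 65 65 66 66 65 65 66 67 65 65 64 64 64 65 65 66
  66 65]]
```

```bash
python3 - <<'E'
from h import *
np.set_printoptions(precision=1,suppress=True)
t=cv2.imread("pics/top0.png");s=cv2.imread("pics/side0.png")
# steel ring outer ellipse: grey low-sat bright
for n,im,b in(("top",t,(282,233,38,38)),("side",s,(298,252,40,34))):
    for k in blobs(im,*b,lambda H,S,V:(S<45)&(V>95)|((H<22)&(S>90)&(V>70)),100)[:1]:
        k2=cv2.convexHull(k.astype(np.int32));print(n,"ring",cv2.boundingRect(k2),cv2.fitEllipse(k2))
# spoon
for n,im,b in(("top",t,(250,338,25,20)),("side",s,(388,352,25,22))):
    for k in blobs(im,*b,lambda H,S,V:(S<38),8)[:2]: print(n,"spoon",cen(k),cv2.boundingRect(k))
# screws
for n,im,b in(("top",t,(272,225,105,72)),("side",s,(280,240,100,85))):
    for k in blobs(im,*b,lambda H,S,V:(S<60)&(V>100),2): 
        if cv2.contourArea(k)<30: print(n,"bit",cen(k),cv2.contourArea(k))
# crank silhouette, plus knob
for n,im,b in(("top",t,(430,262,35,55)),("side",s,(378,188,50,50))):
    for k in blobs(im,*b,lambda H,S,V:(S<40)|((V<95)&(S>95)),8)[:3]: print(n,"crank",cen(k),cv2.boundingRect(k))
print("knob",tri((452.7,273.9),(389,196)))
E
```

```text
top ring (283, 235, 34, 33) ((299.7364196777344, 250.49160766601562), (32.64799118041992, 33.219512939453125), 89.64275360107422)
side ring (300, 255, 35, 28) ((317.43389892578125, 268.86944580078125), (27.49455451965332, 34.89820861816406), 80.75252532958984)
top spoon [262.4 348.3] (255, 343, 20, 12)
top bit [355.2 286.6] 9.0
top bit [280.5 269.5] 8.0
top bit [363.4 249.5] 8.0
top bit [289.7 233.3] 6.5
top bit [272.7 267.9] 2.5
side bit [291.3 241.5] 28.5
side bit [289.4 291. ] 13.0
side bit [321.9 313.6] 10.5
side bit [352.6 246.5] 10.0
side bit [281.  282.8] 8.0
side bit [368.4 264.9] 5.5
side bit [358.2 252.5] 3.5
top crank [447.1 294.6] (438, 271, 19, 42)
side crank [408.4 215.2] (386, 207, 34, 20)
side crank [388.7 200.3] (386, 195, 7, 12)
knob (array([ 505.1, -315.5,   55.1]), np.float64(1.2459986420946907))
```

```bash
python3 - <<'E'
from h import *
np.set_printoptions(precision=1,suppress=True)
A=[("fl",(289.7,233.3),(289.4,291)),("nl",(280.5,269.5),(321.9,313.6)),("nr",(355.2,286.6),(368.4,264.9)),
("ring",(299.74,250.5),(317.43,268.87)),("shafttip",(343.6,256),(346,223)),("spoon",(262,348.3),(400,366))]
for n,a,b in A: x,e=tri(a,b);print(n,x,round(e,1))
for z,n,a,b in((98,"ring",(299.74,250.5),(317.43,268.87)),(166,"tip",(343.6,256),(346,223)),(12,"fl",(289.7,233.3),(289.4,291)),(12,"fr",(363.4,249.5),(363.4,249.5)),(12,"nl",(280.5,269.5),(321.9,313.6)),(12,"nr",(355.2,286.6),(368.4,264.9)),(67,"knob",(452.7,273.9),(389,196)),(44,"boss",(447.8,306),(413,211.5))):
    print(n,z,plane("top",a,z),plane("side",b,z))
E
```

```text
fl [607.1 105.8  21. ] 0.8
nl [510.5 127.4  11.8] 0.6
nr [470.6 -70.6  10.8] 0.9
ring [550.   71.3  91.3] 0.3
shafttip [528.3 -36.4 157.3] 0.6
spoon [303.7 170.1  -5.5] 1.1
ring 98 [548.7  70.7  98. ] [547.6  77.3  98. ]
tip 166 [527.7 -36.1 166. ] [524.1 -26.8 166. ]
fl 12 [608.  106.6  12. ] [611.9  99.   12. ]
fr 12 [568.5 -91.1  12. ] [ 503.9 -117.5   12. ]
nl 12 [510.  127.2  12. ] [511.  127.6  12. ]
nr 12 [469.7 -70.8  12. ] [471.1 -69.3  12. ]
knob 67 [ 502.6 -312.5   67. ] [ 502.2 -299.7   67. ]
boss 44 [ 423.1 -304.8   44. ] [ 425.6 -291.3   44. ]
```

The four foot screws, the ring and the shaft agree in the top view: lifter centre ≈ (539,18), yaw ≈ -11.3°, shaft ≈ (528,-35.5), ring ≈ (549,71). The side view is biased by about 10 mm, so I'll check it against the gripper. The crank's boss is at ≈ (424,-304), yaw ≈ -5.5°, and the square sits at ≈ 6° (mod 90). Moving over the crank.

```bash
python3 drive.py '40.6 -20.8 0 0 0 0;40.6 -20.8 0 0 0 0;40.6 -20.8 0 0 0 0;40.6 -20.8 0 0 0 0;40.6 -20.8 0 0 0 0;40.6 -20.8 0 0 0 0;40.6 -20.8 0 0 0 0;40.6 -20.8 0 0 0 0' 70
python3 drive.py '0 0 0 0 0 -8.5;0 0 0 0 0 -8.5;0 0 0 0 0 -8.5;0 0 0 0 0 -8.5;0 0 0 0 0 -8.5;0 0 0 0 0 -8.5;0 0 0 0 0 -8.5;0 0 0 0 0 -8.5'
python3 drive.py '0 0 0 0 0 -8.5;0 0 0 0 0 -8.5;0 0 0 0 0 -8.5;0 0 0 0 0 -8.5;0 0 0 0 0 -8.5;0 0 0 0 0 -8.5;0 0 0 0 0 -8.5;0 0 0 0 0 -8.5'
python3 drive.py '0 0 20 0 0 -7.6;0 0 20 0 0 -7.6;0 0 20 0 0 -7.5;0 0 20 0 0 0;0 0 0 0 0 0;0 0 0 0 0 0'
python3 - <<'E'
from h import *
np.set_printoptions(precision=1,suppress=True)
for n in("side","top"): cv2.imwrite(f"pics/{n}1.png",eyes.grab_frame(n))
t=cv2.imread("pics/top1.png");s=cv2.imread("pics/side1.png")
c=lambda im,x,y:cv2.resize(im[y:y+75,x:x+100],(400,300),interpolation=cv2.INTER_CUBIC)
cv2.imwrite("pics/c1.png",np.hstack([c(t,395,245),c(s,360,160)]))
print(probe_bus.state()["qpos"])
E
```

```text
time_s: 0.9
ee_pos: [424.7, -303.1, 213.7]
ee_rot: [-180.0, 0.0, 15.8]
force: [1.5, -0.1, -0.3]
gripper_width: 69.7
gripper_force: 0.0
time_s: 1.7
ee_pos: [423.5, -304.5, 213.5]
ee_rot: [-179.9, -0.0, 84.2]
force: [0.5, 1.0, -0.4]
gripper_width: 70.0
gripper_force: 0.0
time_s: 2.5
ee_pos: [423.5, -304.5, 213.5]
ee_rot: [180.0, -0.1, 152.2]
force: [0.1, -0.2, -0.6]
gripper_width: 69.9
gripper_force: 0.0
time_s: 3.1
ee_pos: [423.8, -304.7, 134.0]
ee_rot: [180.0, -0.0, 174.5]
force: [0.0, 0.7, 0.9]
gripper_width: 69.4
gripper_force: 0.0
[ -37.    17.3  103.4   -0.    59.2 -121.5]
```

View pics/c1.png

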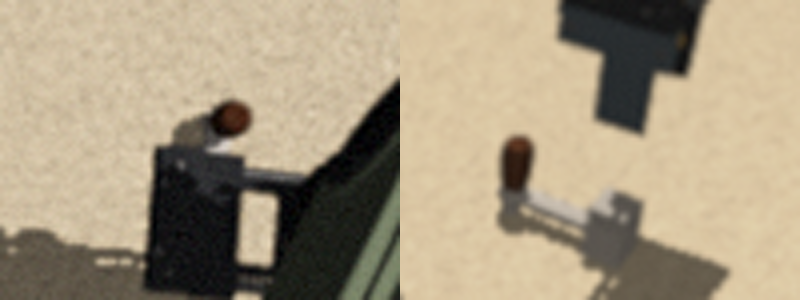

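The side view shows the near finger's tip edge centred on about px (415,191.6), with the boss below it at ≈ (413,216). I'll check the side calibration with that known tip.

```bash
python3 - <<'E'
from h import *
np.set_printoptions(precision=1,suppress=True)
def proj(n,X):
    m=CM[n];T=np.linalg.inv(np.array(m["T"]));p=T[:3,:3]@X+T[:3,3];q=np.array([[[p[0],-p[1],-p[2]]]])
    K=np.array([[m["fx"],0,m["cx"]],[0,m["fy"],m["cy"]],[0,0,1]])
    return cv2.projectPoints(q,np.zeros(3),np.zeros(3),K,np.array(m["D"],float))[0][0,0]
for w in (35,48): 
  for d in(-16,0,16):
    c,s=np.cos(np.radians(174.5)),np.sin(np.radians(174.5))
    print(w,d,proj("side",np.array([423.8,-304.7,134])+d*np.array([c,s,0])-w*np.array([s,-c,0])))
print(proj("side",np.array([423.8,-304.3,44.])),proj("side",np.array([502.6,-312.5,67.])),proj("side",np.array([528.,-35.5,166])),proj("side",np.array([549.,71,98])))
E
```

```text
35 -16 [419.4 174.7]
35 0 [424.9 176.5]
35 16 [430.4 178.3]
48 -16 [421.2 172.5]
48 0 [426.6 174.2]
48 16 [432.1 175.9]
[415.  209.1] [390.4 193.5] [345.9 220.4] [318.  266.9]
```

```bash
cat >> h.py <<'E'
def proj(n,X):
    m=CM[n];T=np.linalg.inv(np.array(m["T"]));p=T[:3,:3]@X+T[:3,3];q=np.array([[[p[0],-p[1],-p[2]]]])
    K=np.array([[m["fx"],0,m["cx"]],[0,m["fy"],m["cy"]],[0,0,1]])
    return cv2.projectPoints(q,np.zeros(3),np.zeros(3),K,np.array(m["D"],float))[0][0,0]
E
python3 - <<'E'
from h import *
np.set_printoptions(precision=1,suppress=True)
c,s=np.cos(np.radians(174.5)),np.sin(np.radians(174.5));X=np.array([c,s,0]);Y=np.array([s,-c,0]);P=np.array([423.8,-304.7,134])
for w in(35,48): print("side near tip",w,proj("side",P+w*Y),proj("side",P+w*Y+16*X),proj("side",P+w*Y-16*X))
for z in(79,150): print("top body +y corners",z,[proj("top",P+89*Y+k*38*X+[0,0,z]) for k in(-1,1)])
print("boss",proj("top",np.array([423.8,-304.3,44])))
# where would the side image's boss/knob match for y shift
for dy in(0,6,12): print(dy,proj("side",np.array([423.8,-304.3+dy,44])),proj("side",np.array([502.6,-312.5+dy,67])))
E
```

```text
side near tip 35 [414.9 189.4] [420.6 191.3] [409.3 187.6]
side near tip 48 [413.  191.9] [418.7 193.9] [407.4 190. ]
top body +y corners 79 [array([428.5, 281.1]), array([425.4, 316.4])]
top body +y corners 150 [array([436., 278.]), array([432.8, 316.2])]
boss [447.6 305.7]
0 [415.  209.1] [390.4 193.5]
6 [414.4 210.3] [389.7 194.7]
12 [413.7 211.5] [389.  195.8]
```

```bash
python3 drive.py '0 0 35 0 0 0;0 0 35 0 0 0;0 0 30 0 0 0;0 0 20 0 0 0;0 0 0 0 0 0;0 0 0 0 0 0' 80
python3 - <<'E'
from h import *
for n in("side","top"): cv2.imwrite(f"pics/{n}2.png",eyes.grab_frame(n))
t=cv2.imread("pics/top2.png");s=cv2.imread("pics/side2.png")
c=lambda im,x,y:cv2.resize(im[y:y+60,x:x+80],(480,360),interpolation=cv2.INTER_CUBIC)
cv2.imwrite("pics/c2.png",c(s,375,175))
E
```

```text
time_s: 3.8
ee_pos: [424.6, -305.3, 15.0]
ee_rot: [-179.9, 0.1, 174.5]
force: [0.6, -1.1, 1.6]
gripper_width: 80.3
gripper_force: 0.0
```

View pics/c2.png

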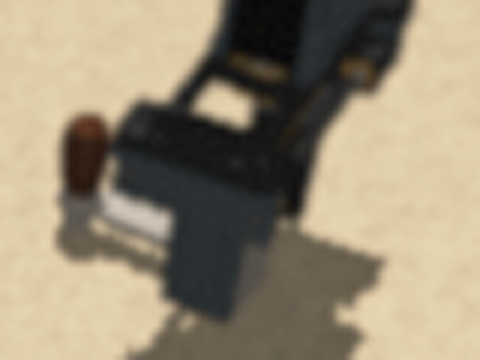

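The near finger straddles the boss (mostly hidden), with the arm to the left and nothing touched. Closing on the boss.

```bash
python3 drive.py '0 0 3 0 0 0;0 0 0 0 0 0;0 0 0 0 0 0;0 0 0 0 0 0;0 0 0 0 0 0;0 0 0 0 0 0' 20 15
python3 drive.py '0 0 0 0 0 0;0 0 0 0 0 0' 20 60
python3 drive.py '0 0 -30 0 0 0;0 0 -45 0 0 0;0 0 -50 0 0 0;0 0 -50 0 0 0;0 0 -25 0 0 0;0 0 0 0 0 0;0 0 0 0 0 0'
python3 - <<'E'
from h import *
for n in("side","top"): cv2.imwrite(f"pics/{n}3.png",eyes.grab_frame(n))
t=cv2.imread("pics/top3.png");s=cv2.imread("pics/side3.png")
c=lambda im,x,y:cv2.resize(im[y:y+75,x:x+100],(400,300),interpolation=cv2.INTER_CUBIC)
cv2.imwrite("pics/c3.png",np.hstack([c(t,415,240),c(s,360,120)]))
E
```

```text
time_s: 4.5
ee_pos: [423.6, -304.4, 11.0]
ee_rot: [180.0, -0.0, 174.5]
force: [-0.1, 1.9, 1.7]
gripper_width: 34.9
gripper_force: 0.9
time_s: 4.7
ee_pos: [423.5, -304.3, 10.9]
ee_rot: [180.0, -0.0, 174.5]
force: [-0.6, 1.9, 0.9]
gripper_width: 29.3
gripper_force: 59.7
time_s: 5.4
ee_pos: [423.1, -304.4, 209.8]
ee_rot: [180.0, -0.1, 174.5]
force: [0.1, 0.1, -3.3]
gripper_width: 29.6
gripper_force: 59.7
```

View pics/c3.png

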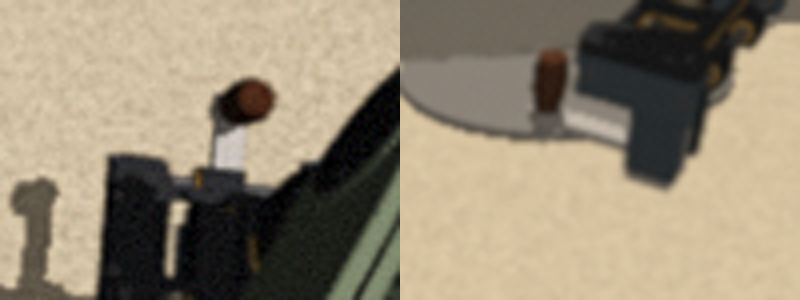

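```bash
python3 - <<'E'
from h import *
np.set_printoptions(precision=1,suppress=True)
t=cv2.imread("pics/top3.png");s=cv2.imread("pics/side3.png")
f=lambda H,S,V:((H<14)|(H>172))&(S>110)&(V<130)
for n,im,b in(("top",t,(464,254,26,20)),("side",s,(390,128,16,22))):
    for k in blobs(im,*b,f,6): print(n,cen(k),cv2.boundingRect(k))
X=np.array([423.1+79.6,-304.4-7.7,265.8])
print(proj("top",X),proj("side",X),tri((478.2,264),(397.5,134)))
# shaft px with original images
print(plane("top",(478.2,264),265.8),plane("side",(397.5,134),265.8))
E
```

```text
top [477.5 264.8] (471, 260, 12, 10)
side [397.2 139.3] (394, 133, 7, 15)
[478.2 264. ] [399.1 131.3] (array([ 505.3, -315.2,  255.6]), np.float64(1.3576889894876543))
[ 502.6 -312.1  265.8] [ 502.1 -297.5  265.8]
```

The top view's knob position matches the gripped pose exactly, so I trust the top camera; the side view has a constant bias. Moving over the shaft.

```bash
python3 drive.py '-11.2 39.7 0 0 0 0;-11.2 39.7 0 0 0 0;-11.2 39.7 0 0 0 0;-11.2 39.7 0 0 0 0;-11.2 39.7 0 0 0 0;-11.2 39.7 0 0 0 0;-11.2 39.7 0 0 0 0'
python3 drive.py '0 0 0 0 0 -6;0 0 0 0 0 -6;0 0 15 0 0 0;0 0 0 0 0 0;0 0 0 0 0 0;0 0 0 0 0 0'
python3 - <<'E'
from h import *
for n in("side","top"): cv2.imwrite(f"pics/{n}4.png",eyes.grab_frame(n))
t=cv2.imread("pics/top4.png");s=cv2.imread("pics/side4.png")
c=lambda im,x,y:cv2.resize(im[y:y+75,x:x+100],(400,300),interpolation=cv2.INTER_CUBIC)
cv2.imwrite("pics/c4.png",np.hstack([c(t,300,205),c(s,300,175)]))
f=lambda H,S,V:((H<14)|(H>172))&(S>110)&(V<130)
print([ (cen(k),cv2.boundingRect(k)) for k in blobs(t,325,200,50,45,f,6)])
p=probe_bus.state()["ee_pos"];print(p,[proj("top",p+[80*np.cos(.113),80*np.sin(.113),d]) for d in (56,)])
E
```

```text
time_s: 6.2
ee_pos: [527.7, -33.9, 208.5]
ee_rot: [-180.0, -0.3, 174.5]
force: [0.3, -0.7, -2.1]
gripper_width: 29.6
gripper_force: 59.7
time_s: 6.8
ee_pos: [528.4, -35.7, 195.6]
ee_rot: [180.0, -0.0, -173.5]
force: [0.3, -0.9, -2.0]
gripper_width: 29.7
gripper_force: 59.7
[]
[528.64131338 -35.78647903 196.13716458] [array([340.73466799, 212.66650447])]
```

View pics/c4.png

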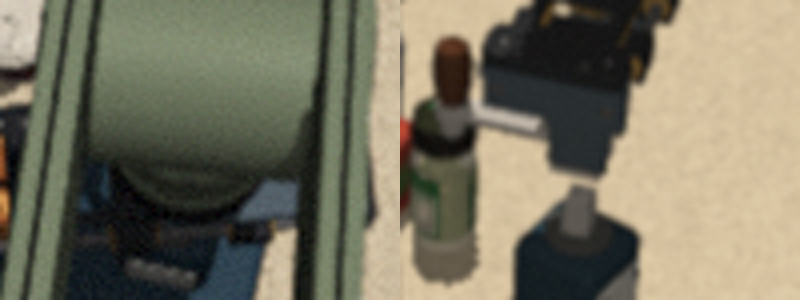

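The side view shows the boss hanging right above the shaft (shaft top ≈ px (344,221)). I'll lower it gently.

```bash
python3 drive.py '0 0 14 0 0 0;0 0 3 0 0 0;0 0 2 0 0 0;0 0 2 0 0 0;0 0 0 0 0 0;0 0 0 0 0 0'
```

```text
time_s: 7.5
ee_pos: [528.8, -35.2, 175.5]
ee_rot: [180.0, 0.1, -173.5]
force: [0.0, 3.1, 1.5]
gripper_width: 29.6
gripper_force: 59.7
```

```bash
python3 drive.py '0 0 1.5 0 0 0;0 0 1.5 0 0 0;0 0 0 0 0 0'
```

```text
time_s: 7.8
ee_pos: [529.1, -35.0, 174.7]
ee_rot: [180.0, 0.2, -173.5]
force: [-3.3, 3.6, 13.2]
gripper_width: 30.0
gripper_force: 59.7
```

```bash
python3 drive.py '0 0 -1.5 0 0 0;1 2 0 0 0 0;0 0 0 0 0 0' ; python3 drive.py '0 0 1.5 0 0 0;0 0 2 0 0 0;0 0 0 0 0 0'
```

```text
time_s: 8.1
ee_pos: [527.7, -33.7, 173.7]
ee_rot: [-180.0, 0.1, -173.5]
force: [-0.9, 2.0, 3.2]
gripper_width: 29.8
gripper_force: 59.7
time_s: 8.4
ee_pos: [526.7, -33.4, 168.8]
ee_rot: [179.9, -0.1, -173.5]
force: [1.1, 4.5, -3.1]
gripper_width: 29.5
gripper_force: 59.7
```

It's dropping over the shaft. Following the side force a little more and seating it.

```bash
python3 drive.py '0 1 2 0 0 0;0 0.5 3 0 0 0;0 0 3 0 0 0;0 0 0 0 0 0' ; python3 - <<'E'
from workcell import env, eyes, probe_bus, job_done
print(probe_bus.state()["torque"])
E
```

```text
time_s: 8.8
ee_pos: [526.6, -32.5, 161.1]
ee_rot: [-180.0, -0.1, -173.5]
force: [-0.2, 0.1, -2.3]
gripper_width: 29.8
gripper_force: 59.7
[ 0.0606144  -0.05300108  0.00637453]
```

```bash
python3 drive.py '0 0 4 0 0 0;0 0 4 0 0 0;0 0 3 0 0 0;0 0 0 0 0 0;0 0 0 0 0 0'
```

```text
time_s: 9.3
ee_pos: [527.1, -32.3, 150.9]
ee_rot: [-180.0, -0.0, -173.5]
force: [0.2, -0.0, -2.5]
gripper_width: 29.6
gripper_force: 59.7
```

Seated to within about 2 mm with no side load. Winding clockwise (+rz about the downward tool axis).

```bash
R='0 0 0 0 0 8.5;0 0 0 0 0 8.5;0 0 0 0 0 8.5;0 0 0 0 0 8.5;0 0 0 0 0 8.5;0 0 0 0 0 8.5;0 0 0 0 0 8.5;0 0 0 0 0 8.5' >/dev/null; python3 drive.py '0 0 0 0 0 8.5;0 0 0 0 0 8.5;0 0 0 0 0 8.5;0 0 0 0 0 8.5;0 0 0 0 0 8.5;0 0 0 0 0 8.5;0 0 0 0 0 8.5;0 0 0 0 0 8.5'
python3 -c '
from workcell import env, eyes, probe_bus, job_done;s=probe_bus.state();print(s["torque"],s["qpos"][5])'
```

```text
time_s: 10.1
ee_pos: [527.7, -29.6, 151.0]
ee_rot: [179.8, -0.2, 118.1]
force: [2.0, 7.8, -4.8]
gripper_width: 29.4
gripper_force: 59.7
[ 1.55799324 -0.49813649  0.23122668] -32.93625800344829
```

```bash
python3 drive.py '2 2 0 0 0 0;0 0.4 0 0 0 8.5;0 0.4 0 0 0 8.5;0 0.4 0 0 0 8.5;0 0.4 0 0 0 8.5;0 0.4 0 0 0 8.5;0 0.4 0 0 0 8.5'
python3 -c '
from workcell import env, eyes, probe_bus, job_done;s=probe_bus.state();print(s["torque"],s["qpos"][5])'
```

```text
time_s: 10.8
ee_pos: [530.2, -29.4, 150.9]
ee_rot: [180.0, 0.0, 67.3]
force: [-0.5, -0.5, -3.5]
gripper_width: 29.9
gripper_force: 59.7
[ 0.07380175 -0.11905191  0.22683009] 18.308693081166467
```

```bash
python3 drive.py '0 0.4 0 0 0 8.5;0 0.4 0 0 0 8.5;0 0.4 0 0 0 8.5;0 0.4 0 0 0 8.5;0 0.4 0 0 0 8.5;0 0.4 0 0 0 8.5;0 0.4 0 0 0 8.5;0 0.4 0 0 0 8.5'
python3 -c '
from workcell import env, eyes, probe_bus, job_done;s=probe_bus.state();print(s["torque"],s["qpos"][5])'
```

```text
time_s: 11.6
ee_pos: [531.9, -32.1, 151.0]
ee_rot: [179.9, 0.0, -0.7]
force: [0.1, -0.7, -3.3]
gripper_width: 29.9
gripper_force: 59.7
[-0.08471845  0.04856038  0.22163469] 86.0648526228899
```

```bash
python3 drive.py '0 0.4 0 0 0 8.5;0 0.4 0 0 0 8.5;0 0.4 0 0 0 8.5;0 0.4 0 0 0 8.5;0 0.2 0 0 0 4;0 0.2 0 0 0 4;0 0 0 0 0 0'
python3 -c '
from workcell import env, eyes, probe_bus, job_done;s=probe_bus.state();print(s["torque"],s["qpos"][5])'
```

```text
time_s: 12.3
ee_pos: [531.1, -33.9, 150.9]
ee_rot: [179.9, -0.0, -42.4]
force: [-0.7, -0.4, -2.5]
gripper_width: 30.0
gripper_force: 59.7
[-0.10997468  0.19093791  0.19456322] 127.55420046769764
```

```bash
python3 drive.py '0 0.2 0 0 0 4;0 0.2 0 0 0 4;0 0.2 0 0 0 4;0 0 0 0 0 0;0 0 0 0 0 0'
python3 -c '
from workcell import env, eyes, probe_bus, job_done;s=probe_bus.state();print(s["torque"],s["qpos"][5])'
python3 drive.py '0 0 0 0 0 0;0 0 0 0 0 0;0 0 0 0 0 0;0 0 0 0 0 0' 75
python3 drive.py '-3 0 -20 0 0 0;0 0 -30 0 0 0;0 0 0 0 0 -8.5;0 0 0 0 0 -8.5;0 0 0 0 0 -8.5;0 0 0 0 0 -8.5;0 0 0 0 0 -8.5;0 0 0 0 0 -8.5'
python3 drive.py '0 0 0 0 0 -8.5;0 0 0 0 0 -8.5;0 0 0 0 0 -8.5;0 0 0 0 0 -8.5;0 0 0 0 0 -8.5;0 0 0 0 0 -8.5;0 0 0 0 0 -8.5;0 0 0 0 0 -8.5'
python3 drive.py '0 0 0 0 0 -8.5;0 0 0 0 0 -8.5;0 0 0 0 0 -8.5;0 0 0 0 0 -8.5;0 0 0 0 0 -8.5;0 0 0 0 0 -8.5;0 0 0 0 0 -8.5;0 0 0 0 0 0'
```

```text
time_s: 12.8
ee_pos: [530.7, -34.3, 150.9]
ee_rot: [179.9, -0.0, -54.3]
force: [-2.4, -1.4, -3.5]
gripper_width: 29.7
gripper_force: 59.7
[-0.23246988  0.29838133  0.16107176] 139.45080756823864
time_s: 13.2
ee_pos: [531.4, -33.8, 151.3]
ee_rot: [-179.9, -0.0, -54.5]
force: [0.1, 0.1, -0.2]
gripper_width: 59.1
gripper_force: 0.0
time_s: 14.0
ee_pos: [529.4, -31.3, 201.1]
ee_rot: [-180.0, -0.0, -3.1]
force: [0.0, 0.7, -0.5]
gripper_width: 74.8
gripper_force: 0.0
time_s: 14.8
ee_pos: [529.5, -31.4, 201.1]
ee_rot: [180.0, -0.0, 64.9]
force: [-0.9, 0.0, 0.6]
gripper_width: 75.0
gripper_force: 0.0
time_s: 15.6
ee_pos: [529.4, -31.4, 201.1]
ee_rot: [180.0, 0.0, 124.0]
force: [-0.5, -0.5, 0.3]
gripper_width: 74.7
gripper_force: 0.0
```

```bash
python3 drive.py '0 0 30 0 0 -1.5;0 0 18 0 0 0;0 0 2 0 0 0;0 0 0 0 0 0'
python3 drive.py '0 0 0 0 0 0;0 0 0 0 0 0;0 0 0 0 0 0;0 0 0 0 0 0;0 0 0 0 0 0;0 0 0 0 0 0' 20 60
python3 -c '
from workcell import env, eyes, probe_bus, job_done;s=probe_bus.state();print(s["torque"],s["qpos"][5])'
```

```text
time_s: 16.0
ee_pos: [529.4, -31.4, 151.0]
ee_rot: [-180.0, -0.0, 125.4]
force: [0.4, -0.4, -0.4]
gripper_width: 74.9
gripper_force: 0.0
time_s: 16.6
ee_pos: [529.1, -31.6, 151.1]
ee_rot: [-180.0, 0.0, 125.5]
force: [-0.4, -0.6, 1.1]
gripper_width: 31.1
gripper_force: 60.0
[-0.08928295 -0.05830176  0.08136898] -40.143715602783075
```

```bash
python3 drive.py '0 0 0 0 0 6;0 0 0 0 0 6;0 0 0 0 0 5;0 0 0 0 0 5;0 0 0 0 0 0'
python3 -c '
from workcell import env, eyes, probe_bus, job_done;s=probe_bus.state();print(s["torque"],s["qpos"][5])'
```

```text
time_s: 17.1
ee_pos: [529.0, -31.7, 151.0]
ee_rot: [-179.9, 0.0, 103.6]
force: [-1.4, -1.7, 2.5]
gripper_width: 31.2
gripper_force: 60.0
[-0.00796964  0.16288367  0.72338746] -18.24127100565747
```

```bash
python3 drive.py '0 0 0 0 0 5;0 0 0 0 0 5;0 0 0 0 0 5;0 0 0 0 0 0'
python3 -c '
from workcell import env, eyes, probe_bus, job_done;s=probe_bus.state();print(s["torque"],s["qpos"][5])'
```

```text
time_s: 17.5
ee_pos: [528.9, -31.5, 151.1]
ee_rot: [-180.0, 0.1, 88.9]
force: [-1.9, 0.5, 3.1]
gripper_width: 32.9
gripper_force: 60.0
[0.22523    0.32655152 2.35300314] -3.4802810053473636
```

Torque jumped to 2.35 N·m, which is the hard stop (≈4.5 rad total). Easing back, then checking the pie.

```bash
python3 drive.py '0 0 0 0 0 -6;0 0 0 0 0 -6;0 0 0 0 0 -5;0 0 0 0 0 0'
python3 - <<'E'
from h import *
print(probe_bus.state()["torque"])
for n in("side",): cv2.imwrite(f"pics/{n}5.png",eyes.grab_frame(n))
s=cv2.imread("pics/side5.png")
cv2.imwrite("pics/c5.png",cv2.resize(s[190:310,280:440],(640,480),interpolation=cv2.INTER_CUBIC))
E
```

```text
time_s: 17.9
ee_pos: [528.7, -30.4, 150.9]
ee_rot: [-180.0, -0.1, 105.6]
force: [-1.0, 3.8, 3.0]
gripper_width: 29.7
gripper_force: 59.9
[0.98890832 0.44208122 1.0794008 ]
```

View pics/c5.png

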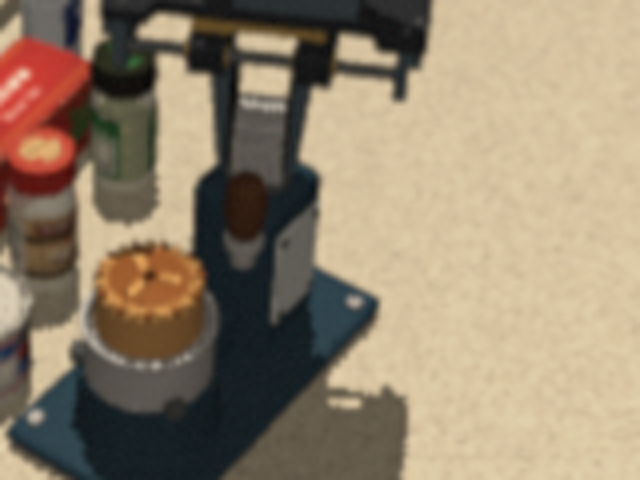

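The pie stands well out of its ring (side px ≈ (317,258)). I'll release the residual twist, regrip and lift the crank off.

```bash
python3 drive.py '0 0 0 0 0 0;0 0 0 0 0 0;0 0 0 0 0 0' 45
python3 drive.py '0 0 0 0 0 0;0 0 0 0 0 0;0 0 0 0 0 0;0 0 0 0 0 0' 20 60
python3 -c '
from workcell import env, eyes, probe_bus, job_done;s=probe_bus.state();print(s["torque"],s["qpos"][5])'
python3 drive.py '0 0 -3 0 0 0;0 0 -8 0 0 0;0 0 -10 0 0 0;0 0 -15 0 0 0;0 0 -25 0 0 0;0 0 0 0 0 0'
```

```text
time_s: 18.25
ee_pos: [529.7, -31.9, 150.9]
ee_rot: [180.0, 0.0, 105.4]
force: [0.4, 0.4, 1.4]
gripper_width: 45.0
gripper_force: 0.0
time_s: 18.65
ee_pos: [529.1, -31.8, 150.9]
ee_rot: [-180.0, 0.0, 105.5]
force: [-1.9, -1.9, 0.7]
gripper_width: 32.4
gripper_force: 60.0
[-0.19815294  0.09714815  0.03902026] -20.13865404449879
time_s: 19.25
ee_pos: [531.5, -31.3, 216.2]
ee_rot: [179.5, 0.1, 105.5]
force: [1.0, -0.9, -3.6]
gripper_width: 32.5
gripper_force: 60.0
```

```bash
python3 drive.py '-36.3 -23.6 0 0 0 0;-36.3 -23.6 0 0 0 0;-36.3 -23.6 0 0 0 0;-36.3 -23.6 0 0 0 0;-36.3 -23.6 0 0 0 0;-36.3 -23.6 0 0 0 0;-36.3 -23.6 0 0 0 0;0 0 0 0 0 0'
python3 drive.py '0 0 45 0 0 0;0 0 45 0 0 0;0 0 45 0 0 0;0 0 30 0 0 0;0 0 20 0 0 0;0 0 0 0 0 0;0 0 0 0 0 0'
```

```text
time_s: 20.05
ee_pos: [436.3, -324.7, 211.4]
ee_rot: [-179.9, 0.1, 105.2]
force: [-0.2, 0.6, -2.1]
gripper_width: 31.3
gripper_force: 60.0
time_s: 20.75
ee_pos: [438.4, -320.0, 27.2]
ee_rot: [180.0, -0.0, 105.5]
force: [0.6, -0.3, -2.3]
gripper_width: 31.1
gripper_force: 60.0
```

```bash
python3 drive.py '0 0 6 0 0 0;0 0 4 0 0 0;0 0 2 0 0 0;0 0 1 0 0 0;0 0 0 0 0 0'
```

```text
time_s: 21.25
ee_pos: [438.1, -320.9, 14.5]
ee_rot: [180.0, 0.1, 105.5]
force: [-0.3, -0.8, 0.6]
gripper_width: 31.2
gripper_force: 60.0
```

```bash
python3 drive.py '0 0 1 0 0 0;0 0 0 0 0 0' 
python3 drive.py '0 0 0 0 0 0;0 0 0 0 0 0;0 0 0 0 0 0;0 0 0 0 0 0;0 0 -20 0 0 0;0 0 -45 0 0 0;0 0 -50 0 0 0;0 0 -50 0 0 0' 70
python3 - <<'E'
from h import *
np.set_printoptions(precision=1,suppress=True)
for n in("side","top"): cv2.imwrite(f"pics/{n}6.png",eyes.grab_frame(n))
t=cv2.imread("pics/top6.png");s=cv2.imread("pics/side6.png")
orange=lambda H,S,V:(H<22)&(S>120)&(V>60)
for n,im,b in(("top",t,(278,225,45,50)),("side",s,(295,245,45,45))):
    k=blobs(im,*b,orange)[0];e=cv2.fitEllipse(cv2.convexHull(k.astype(np.int32)));print(n,cen(k),e,plane(n,e[0],124))
f=lambda H,S,V:((H<14)|(H>172))&(S>110)&(V<130)
print([(cen(k),plane("top",cen(k),62)) for k in blobs(t,400,220,100,90,f,8)])
wood=lambda H,S,V:(H<18)&(S>110)
k=blobs(t,160,205,100,135,wood)[0][:,0];w=np.array([plane("top",p,21)[:2] for p in k],np.float32);print("board",cv2.minAreaRect(w))
k=blobs(s,195,315,185,150,wood)[0][:,0];w=np.array([plane("side",p,21)[:2] for p in k],np.float32);print("board side",cv2.minAreaRect(w))
a=cv2.resize(t[200:320,270:470],(660,396),interpolation=cv2.INTER_CUBIC);cv2.imwrite("pics/c6.png",a)
E
```

```text
time_s: 21.45
ee_pos: [438.1, -321.2, 13.5]
ee_rot: [180.0, 0.1, 105.5]
force: [-1.4, -2.6, 2.6]
gripper_width: 31.3
gripper_force: 60.0
time_s: 22.25
ee_pos: [437.7, -320.0, 179.5]
ee_rot: [-180.0, -0.0, 105.5]
force: [0.8, -0.9, -0.4]
gripper_width: 70.1
gripper_force: 0.0
top [298.9 249.5] ((298.8792724609375, 249.52833557128906), (25.85123634338379, 26.118898391723633), 28.6961669921875) [547.   70.6 124. ]
side [317.  264.5] ((317.30029296875, 264.57525634765625), (28.81698226928711, 30.004762649536133), 85.98992156982422) [543.   88.2 124. ]
[]
board ((496.29345703125, 315.7348327636719), (200.34750366210938, 298.4122009277344), 85.45255279541016)
board side ((495.74371337890625, 327.1382141113281), (203.85964965820312, 300.4412841796875), 85.42867279052734)
```

View pics/c6.png

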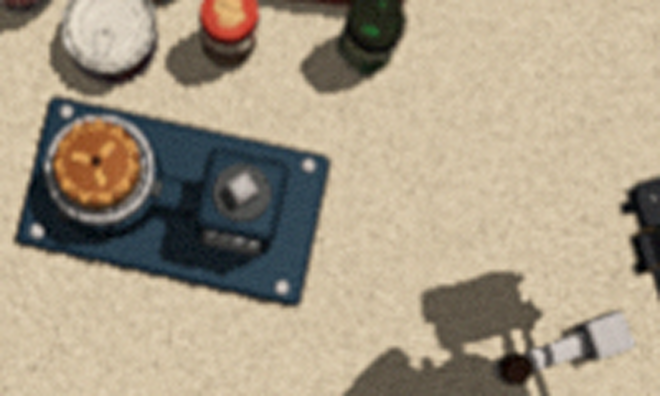

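The top view shows the crank lying knob up at px ≈ (455,301) to (426,311), well clear. The pie is round and raised at (299,249.5), and the jars and tin are untouched. Going to the pie.

```bash
python3 drive.py '0 0 -25 0 0 0;38.8 23.6 0 0 0 0;38.8 23.6 0 0 0 0;38.8 23.6 0 0 0 0;38.8 23.6 0 0 0 0;38.8 23.6 0 0 0 0;38.8 23.6 0 0 0 0;38.8 23.6 0 0 0 0' 91
python3 drive.py '38.8 23.6 0 0 0 0;38.8 23.6 0 0 0 0;0 0 0 0 0 8;0 0 0 0 0 7.5;0 0 0 0 0 0;0 0 0 0 0 0'
python3 - <<'E'
from h import *
cv2.imwrite("pics/side7.png",eyes.grab_frame("side"));s=cv2.imread("pics/side7.png")
cv2.imwrite("pics/c7.png",cv2.resize(s[190:310,260:420],(640,480),interpolation=cv2.INTER_CUBIC))
E
```

```text
time_s: 23.15
ee_pos: [524.4, -12.6, 202.2]
ee_rot: [-180.0, -0.0, 105.5]
force: [1.1, -0.1, -0.0]
gripper_width: 91.2
gripper_force: 0.0
time_s: 23.75
ee_pos: [549.0, 72.8, 202.3]
ee_rot: [-179.9, 0.0, 90.2]
force: [-0.4, 0.6, -0.1]
gripper_width: 90.7
gripper_force: 0.0
```

View pics/c7.png

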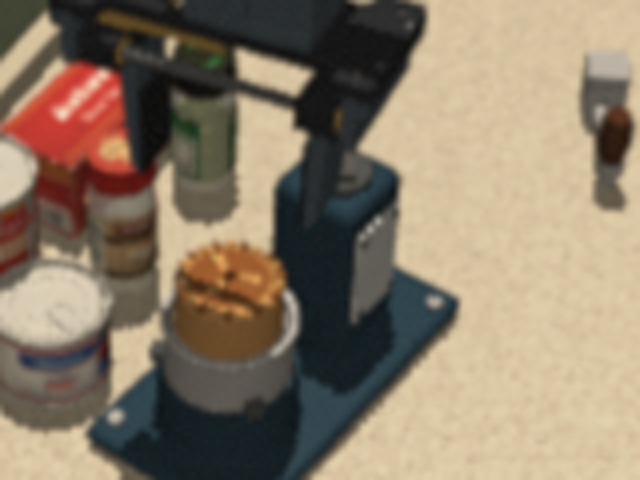

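The pie (px ≈ (317,259)) lies centrally below the two fingertips. Lowering to just above the rim and gripping.

```bash
python3 drive.py '0 0 40 0 0 0;0 0 35 0 0 0;0 0 20 0 0 0;0 0 6 0 0 0;0 0 0 0 0 0;0 0 0 0 0 0'
python3 drive.py '0 0 0 0 0 0;0 0 0 0 0 0;0 0 0 0 0 0;0 0 0 0 0 0;0 0 0 0 0 0' 50 15
python3 drive.py '0 0 -3 0 0 0;0 0 -6 0 0 0;0 0 -10 0 0 0;0 0 -15 0 0 0;0 0 -15 0 0 0;0 0 0 0 0 0'
```

```text
time_s: 24.4
ee_pos: [550.3, 72.7, 103.1]
ee_rot: [179.9, -0.0, 90.0]
force: [-0.2, 0.4, -0.1]
gripper_width: 91.1
gripper_force: 0.0
time_s: 24.9
ee_pos: [549.9, 72.8, 102.4]
ee_rot: [179.9, -0.0, 90.0]
force: [1.0, 0.9, 2.1]
gripper_width: 63.0
gripper_force: 15.0
time_s: 25.5
ee_pos: [550.8, 73.0, 153.5]
ee_rot: [179.7, -0.0, 90.0]
force: [0.8, 0.3, -1.6]
gripper_width: 63.0
gripper_force: 14.9
```

```bash
python3 drive.py '16 -3.3 0 0 0 0;36 -8 0 0 0 0;40 -9 0 0 0 0;40 -9 0 0 0 0;40 -9 0 0 0 0;38 -8 0 0 0 0;24 -5 0 0 0 0;12 -2 0 0 0 0'
python3 drive.py '0 0 20 0 0 0;0 0 35 0 0 0;0 0 35 0 0 0;0 0 15 0 0 0;0 0 6 0 0 0;0 0 0 0 0 0;0 0 0 0 0 0'
python3 - <<'E'
from h import *
cv2.imwrite("pics/side8.png",eyes.grab_frame("side"));s=cv2.imread("pics/side8.png")
cv2.imwrite("pics/c8.png",cv2.resize(s[310:470,190:400],(630,480),interpolation=cv2.INTER_CUBIC))
E
```

```text
time_s: 26.3
ee_pos: [494.2, 321.3, 149.9]
ee_rot: [-179.9, 0.0, 90.2]
force: [-0.6, -1.0, -1.8]
gripper_width: 63.0
gripper_force: 14.9
time_s: 27.0
ee_pos: [496.7, 319.1, 40.8]
ee_rot: [179.9, -0.0, 90.0]
force: [-0.1, 0.5, -1.9]
gripper_width: 63.3
gripper_force: 14.9
```

View pics/c8.png

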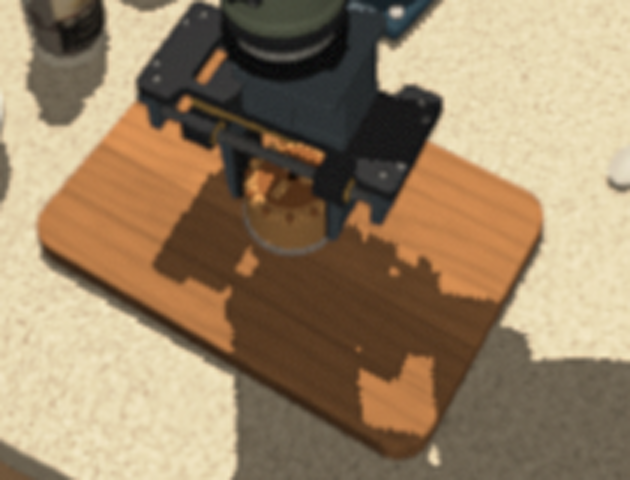

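The pie hangs upright between the fingers on its base, near the middle of the board. Lowering gently the last 9 mm or so.

```bash
python3 drive.py '0 0 4 0 0 0;0 0 2.5 0 0 0;0 0 1.5 0 0 0;0 0 0 0 0 0;0 0 0 0 0 0'
```

```text
time_s: 27.55
ee_pos: [496.0, 318.8, 31.9]
ee_rot: [180.0, 0.0, 90.0]
force: [-0.6, 0.2, -3.3]
gripper_width: 63.1
gripper_force: 14.9
```

```bash
python3 drive.py '0 0 0.7 0 0 0;0 0 0.5 0 0 0;0 0 0 0 0 0;0 0 0 0 0 0'
```

```text
time_s: 27.95
ee_pos: [496.2, 318.9, 31.4]
ee_rot: [180.0, -0.0, 90.0]
force: [-1.4, -1.0, 5.2]
gripper_width: 63.3
gripper_force: 15.1
```

Contact. Releasing and withdrawing.

```bash
python3 drive.py '0 0 0 0 0 0;0 0 0 0 0 0;0 0 0 0 0 0;0 0 0 0 0 0;0 0 0 0 0 0' 90
python3 drive.py '0 0 -10 0 0 0;0 0 -40 0 0 0;0 0 -50 0 0 0;0 0 -50 0 0 0;0 0 -30 0 0 0;0 0 0 0 0 0;0 0 0 0 0 0'
python3 drive.py '-40 0 0 0 0 0;-40 0 0 0 0 0;-40 0 0 0 0 0;-40 0 0 0 0 0;-40 0 0 0 0 0;0 0 0 0 0 0;0 0 0 0 0 0'
python3 - <<'E'
from h import *
for n in("side","top"): cv2.imwrite(f"pics/{n}9.png",eyes.grab_frame(n))
t=cv2.imread("pics/top9.png");s=cv2.imread("pics/side9.png")
cv2.imwrite("pics/c9.png",np.hstack([cv2.resize(t[140:340,150:470],(400,250)),cv2.resize(s[170:470,190:440],(400,480))[:250]]) if 0 else np.hstack([cv2.resize(t[150:350,150:470],(440,275)),cv2.resize(s[180:470,190:440],(237,275))]))
E
```

```text
time_s: 28.45
ee_pos: [496.0, 318.8, 30.5]
ee_rot: [-180.0, 0.0, 90.0]
force: [-0.0, 0.2, -0.0]
gripper_width: 90.4
gripper_force: 0.0
time_s: 29.15
ee_pos: [496.0, 318.8, 211.8]
ee_rot: [179.9, -0.0, 90.0]
force: [-0.4, 0.9, -0.8]
gripper_width: 89.9
gripper_force: 0.0
time_s: 29.85
ee_pos: [495.3, 118.2, 209.5]
ee_rot: [-179.8, 0.0, 89.9]
force: [-1.0, -0.2, 0.0]
gripper_width: 90.3
gripper_force: 0.0
```

View pics/c9.png

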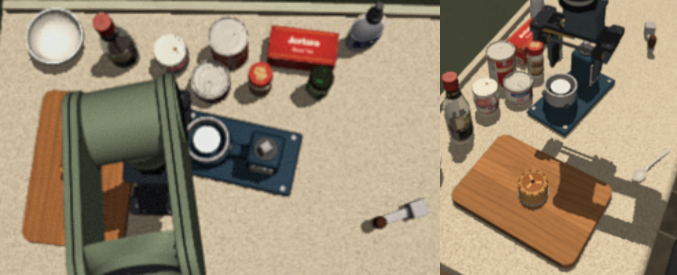

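The pie stands upright mid-board. The ring is empty, the crank lies knob up and well clear, and the jars and tin are in place. Handing in.

```bash
python3 -c '
from workcell import env, eyes, probe_bus, job_done;print(job_done())'
```

```text
the job is handed in; nothing more can be done
None
```

The job is handed in at about 30 s on the robot's clock: I wound the pie up to the hard stop, laid the crank knob up on the worktop well clear of the lifter, and set the pie upright in the middle of the chopping board, with the spice jars and tin left standing (the hand-in printed no verdict).

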